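# Open the sliding lid of a shed lockbox

### The job

Open the steel lockbox: push its round catch button right in, where it stays, then press your fingertips on the flat lid and draw it back over the catch, all the way to its stop. The thin lid dents, so never bear on it with more than 20 N, and leave the hardware lying beside it alone.

Things in the scene. Friction and masses are not known exactly. Their poses are not given: they have to be found in the camera images.
- lockbox: Grey sheet-steel lockbox, 240 (own x) x 160 (own y) x about 90 mm high, on perished, squashed rubber feet. Pose of its feet: origin on the shelf under the box's middle; x from catch end (front, robot side) to hooded end. The steel stands 8-16 mm above the shelf and slopes up to 0.035 rad nose-up or -down, unseen in this pose: heights are good to 7 mm, places along x to 3 mm; feel for them.
- under_lid (a point): Point on the shelf under the middle of the flat lid's bare face, at x +6.5 mm from the box's origin (face 157 along x, 132 across y; no handle). Lid top 81-89 mm above the shelf at the box's middle. Lips on both sides and a hood at the far end cover its edges, 5 mm above its face. It slides toward the lockbox's -x, resisting with a steady 6.5 N; fingertips grip it with friction about 0.64-0.96.
- under_catch (a point): Point on the shelf under the middle of the round red catch button, 25 mm across, on the box's centre line, 91 mm toward the front from the box's origin. Standing out, its top is 85-99 mm above the shelf and 7 mm above the lid's top. The shut lid's front edge is 6.5 mm behind the button; the lid slides out over it and over the deck around it, ending 52 mm out beyond the box's front.
- catch (a joint): Catch travel in m: 0 = standing out 15 mm proud of the deck around it, 0.012 = right in, 3 mm proud. Moves straight down, yields at about 4 N, then bottoms hard; stays where it is left. Standing out it blocks the lid after 6 mm.
- lid (a joint): Lid travel in m: 0 = shut, 0.100 = drawn back to its hard stop; grows as the lid moves toward the lockbox's -x. It stays where it is left.
- padlock: Silver-painted padlock lying flat, 78 x 46 x 20 mm, origin under the middle of its body. Bystander.
- hinge: Open brass butterfly hinge lying flat, 56 x 56 x 7 mm, origin under its middle. Bystander.
- bushing: Black nylon flanged hinge bushing standing on its flange, 32 mm across, 28 mm high, origin under its middle. Bystander.
- ring: Iron gate ring lying flat, 80 mm across, 12 mm thick, origin under its middle. Bystander.

How it is judged:
By the outcome, as a careful person would: the job done as asked, in the order asked, and still so for the second after the job is handed in, with the robot touching nothing.
It also fails if it takes over 64 s, if anything falls off the work surface, if the arm or the gripper's body presses on something with over 40 N, if the wrist force passes 120 N, or if a joint passes its speed limit or range.

### The arm

A 6-joint arm with a two-finger parallel gripper is mounted at the origin on the work surface. World frame = base frame: x ahead of the robot, y to its left, z up, the work surface at z = 0. Lengths are in m, angles in rad, forces in N, time in s.
With the tool pointing down it reaches from about 0.425 to 0.925 m from the base axis. Payload 12.5 kg.
Tool frame: the origin (TCP) lies midway between the tips of the shut fingers; the grasp point (between the pads) lies 19 mm behind it; y points along the fingers, z is the direction in which the jaws open and shut, and the axes are right-handed (so a half turn about y gives the same grasp; the last joint's range is limited). The gripper opens to 85 mm and grips with 20 to 120 N. Pads are 22 mm wide; open, the fingers measure 114 mm over their backs; the gripper's body (76 mm by 85 mm) begins 54 mm behind the grasp point. The pads swing forward as they close: fully open they stand 13 mm farther back than shut.
Start: joints at [-1.321, 0.491, 1.559, -0, 1.092, -0.106], TCP at [0.218, -0.586, 0.231] pointing down, gripper open.
Joint ranges: [-3.1, 3.1], [-0.84, 2.19], [0.05, 2.79], [-1.13, 4.28], [0.06, 2.93], [-2.69, 2.69]. Speed limits (rad/s): [2.22, 2.22, 2.79, 3.14, 3.14, 3.14].

### API

Orientations are given as [roll, pitch, yaw] about the fixed x, y, z axes, in that order (R = Rz(yaw) Ry(pitch) Rx(roll)).
In Python, from workcell import arm gives the robot as it stands.
- The arm moves only by the tool move_arm, never from a script. Its argument "motion" is a list of rows, each a list of 4 numbers: the shift along the tool's x, y, z in mm, then the turn about the tool's y in rad. A call has 1 to 8 rows; each row is the pose to reach, as a shift and turn from the pose measured when the call began, along the tool's axes at that moment; what a row does not reach only later rows make up. A row lasts 1/8 s, in which the tool goes at most 62.5 mm and 10.7 degrees, less where a joint would pass 70% of its speed; a pose out of reach is approached as far as the arm can. A call with a gripper value outside its range is refused whole. "fingers" is the closure in counts, from 0 (fully open) to 255 (shut), set as the call begins (left out, the last holds). The fingers move at their own pace and stop on an object; the grip force is fixed at half the most. Time passes only in rows, so rows that repeat a pose let the fingers close. It gives the time, the measured TCP pose, the force and the opening at its end, in the units of the state.
- arm.get_state(): the state, without advancing time (a new reading comes with each control period).
- arm.camera(name): name is "scene" or "side" or "wrist"; returns a dict with "image" (420x560x3 uint8, red, green, blue), "intrinsics" (3x3 intrinsics, pixels), "k1" (the pictures are not rectified: a ray, as slopes to the right and down, at radius r is drawn at 1 + k1 r^2 times it, then the intrinsics apply), "position" and "rotation" of the camera in the world. Camera axes: x right, y down, z forward; pixel columns grow to the right and rows downward; lengths in m; the calibration is good to about 2 mm. A picture is of the moment at which its call begins. There is no depth.
- arm.hand_in(): hands the job in, once; it reports no verdict.
The state is a dict: "time": time; "joint_positions": joint angles; "qvel": joint speeds; "effort": joint torques, N m; "position": TCP position; "ee_rot": TCP orientation; "force": force on the tool from outside, world axes, zero at the start; "moment": the same for the moment, N m; "finger_gap": opening from 0.0 (shut) to 1.0 (fully open).
Only numpy, scipy, OpenCV 4.12 (cv2) and the standard library are available. Lean on these libraries where they do the work, as an engineer would, in place of code of your own. Each camera call takes 0.05 s, during which the arm holds its last target.

## Working session

There is one attempt and no reset: what is moved stays moved. The work goes in short steps, Python scripts to look and compute and a tool call to move; the robot and the scene stay as the last step left them, time stands still between calls to the robot, and variables do not carry over. Pictures are saved under pics/ and viewed, and the job is handed in when it is done.

Besides the shell and the picture viewer there is one more tool, called after "Call:" as a command line: name --pt "numbers of a row" for each row, then --argument value for the rest. move_arm: Moves the arm, as the interface text tells. Its arguments: {"type":"object","properties":{"motion":{"type":"array"},"fingers":{"type":"number"}},"required":["motion"]}

```bash
mkdir -p pics; ls
python3 - <<'E'
from workcell import arm
import cv2,numpy as np
s=arm.get_state();print(s)
for n in("scene","side","wrist"):
    c=arm.camera(n);cv2.imwrite(f"pics/{n}0.png",c["image"][:,:,::-1])
    print(n,c["intrinsics"],c["k1"],c["position"],c["rotation"])
E
```

```text
pics
{'time': 0.0, 'joint_positions': array([-1.32058100e+00,  4.91557853e-01,  1.55944425e+00, -6.19879128e-06,
        1.09172915e+00, -1.05612176e-01]), 'qvel': array([-0.00053449,  0.0012533 ,  0.00063073, -0.00225109, -0.00250394,
        0.00089189]), 'effort': array([ 5.08024488e-03, -6.18445301e+01, -2.61587548e+01,  9.44906992e-05,
        4.05384373e-03, -2.84669824e-05]), 'position': array([ 0.21768426, -0.58561959,  0.2307306 ]), 'ee_rot': array([-1.57192916e+00,  1.14559399e-04, -2.78576235e+00]), 'force': array([ 0.71452254, -0.17955048,  0.46846437]), 'moment': array([-0.00153992, -0.02528083,  0.06204889]), 'finger_gap': 1.0029078404483345}
scene [[407.67461461   0.         273.14508374]
 [  0.         407.67461461 212.14038158]
 [  0.           0.           1.        ]] -0.055687834349054804 [0.90101275 0.40624986 0.68751528] [-2.42681246e+00  3.09709109e-04  2.54135610e+00]
side [[451.78114329   0.         277.99619848]
 [  0.         451.78114329 209.44180773]
 [  0.           0.           1.        ]] -0.04528630450250704 [0.4966886  0.67468941 0.75771246] [-2.34556629e+00  2.93924649e-03 -2.99492311e+00]
wrist [[295.07621193   0.         279.08206658]
 [  0.         295.07621193 206.78828356]
 [  0.           0.           1.        ]] -0.0657529286357293 [ 0.29303512 -0.55962518  0.3751236 ] [ 2.82352494e+00  1.06031306e-03 -1.21490222e+00]
```

View pics/scene0.png

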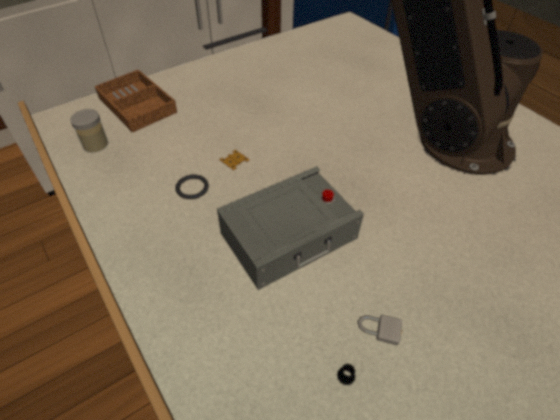

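View pics/side0.png

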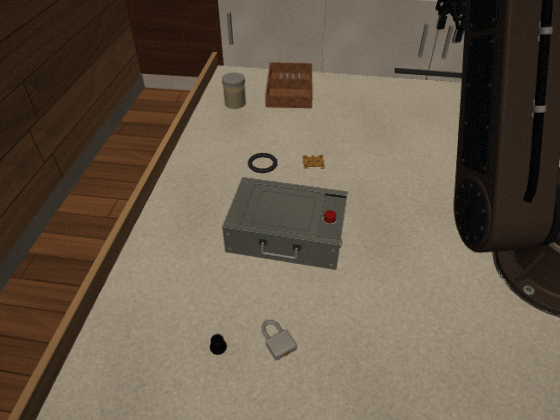

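View pics/wrist0.png

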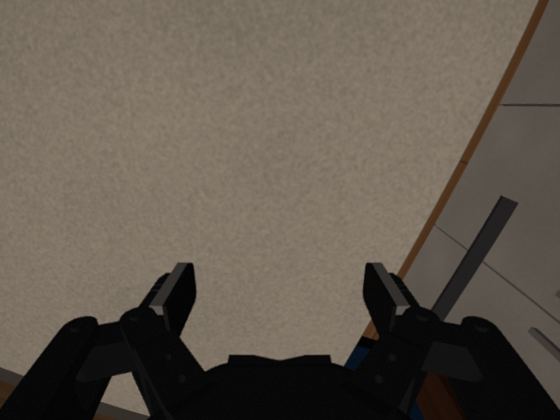

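Scene: red button at about (328,196) with the box corners around it. Side: button at (330,216). I'll zoom in for corner pixels.

```bash
cat > h.py <<'E'
import numpy as np,cv2
from scipy.spatial.transform import Rotation as R
from workcell import arm
def cam(n,save=None):
    c=arm.camera(n)
    if save: cv2.imwrite(save,c["image"][:,:,::-1])
    return c
def RT(c): return R.from_euler('xyz',c["rotation"]).as_matrix() if np.size(c["rotation"])==3 else np.array(c["rotation"])
def ray(c,uv):
    K=c["intrinsics"];d=np.array([(uv[0]-K[0,2])/K[0,0],(uv[1]-K[1,2])/K[1,1]])
    s=d.copy()
    for _ in range(20): s=d/(1+c["k1"]*(s@s))
    return RT(c)@np.array([s[0],s[1],1])
def atz(c,uv,z):
    r=ray(c,uv);p=c["position"];return p+r*(z-p[2])/r[2]
def proj(c,P):
    q=(np.atleast_2d(P)-c["position"])@RT(c);s=q[:,:2]/q[:,2:];s=s*(1+c["k1"]*(s**2).sum(1,keepdims=True))
    K=c["intrinsics"];return s*[K[0,0],K[1,1]]+[K[0,2],K[1,2]]
def redc(im):
    im=im.astype(int);m=(im[...,0]>90)&(im[...,1]<60)&(im[...,2]<60)
    n,l,st,ce=cv2.connectedComponentsWithStats(m.astype(np.uint8))
    i=1+np.argmax(st[1:,4]);return ce[i],st[i]
E
python3 - <<'E'
from h import *
for n,(x,y,w,h) in dict(scene=(205,155,170,135),side=(215,170,140,105)).items():
    c=cam(n);print(n,redc(c["image"]))
    im=cv2.resize(c["image"][y:y+h,x:x+w,::-1],None,fx=4.5,fy=4.4,interpolation=cv2.INTER_CUBIC)
    im=np.clip(im*1.6,0,255).astype(np.uint8);cv2.imwrite(f"pics/z_{n}.png",im)
    print(atz(c,redc(c["image"])[0],.092))
E
```

```text
scene (array([327.95327103, 194.6728972 ]), array([322, 189,  12,  13, 107], dtype=int32))
[0.49202575 0.00355444 0.092     ]
side (array([ 52.92340426, 247.07659574]), array([ 32, 239,  47,  15, 235], dtype=int32))
[1.02058308 0.17028248 0.092     ]
```

View pics/z_scene.png

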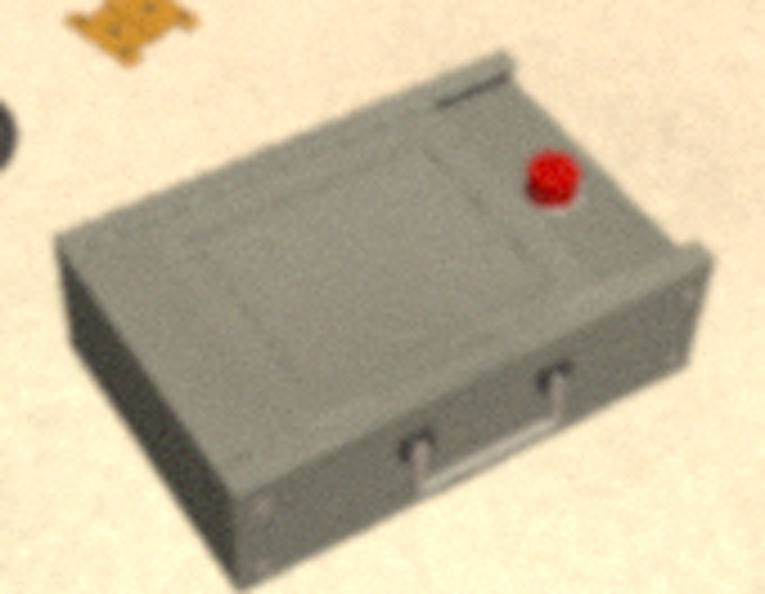

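View pics/z_side.png

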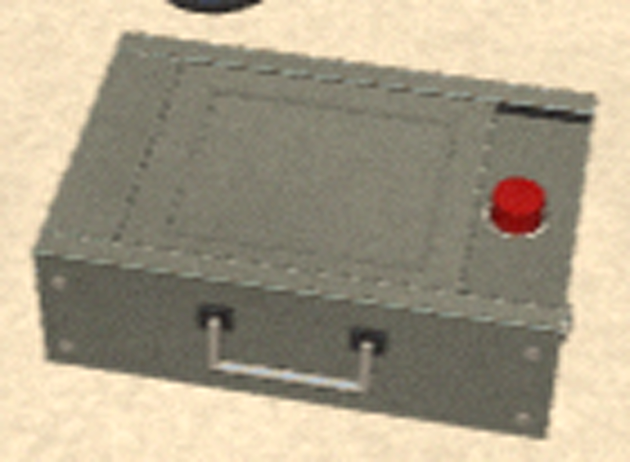

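```bash
cat > fit.py <<'E'
from h import *
from scipy.optimize import least_squares
S=cam("scene");D=cam("side")
fz=lambda p,o:(p[0]/4.5+o[0],p[1]/4.4+o[1])
so,do=(205,155),(215,170)
X,Y=.12,.08
obs=[(S,(X*-1,Y,1),(713,258),so),(S,(-X,-Y,1),(507,52),so),(S,(X,Y,1),(238,495),so),(S,(X,-Y,1),(58,238),so),
(S,(X,Y,0),(242,588),so),(S,(-X,Y,0),(687,365),so),(S,(X,-Y,0),(72,342),so),
(D,(-X,-Y,1),(595,96),do),(D,(X,-Y,1),(122,33),do),(D,(X,Y,1),(37,250),do),(D,(-X,Y,1),(568,330),do),(D,(-X,Y,0),(545,437),do),(D,(X,Y,0),(47,357),do)]
def f(p,full=False):
    r=[]
    for c,(a,b,t),z,o in obs:
        h=p[4] if t else p[5]
        P=[p[0]+np.cos(p[2])*a-np.sin(p[2])*b,p[1]+np.sin(p[2])*a+np.cos(p[2])*b,h+p[3]*a]
        r.append(proj(c,P)[0]-fz(z,o))
    return np.array(r) if full else np.r_[np.ravel(r),(p[3])/.02]
q=least_squares(f,[.58,0,0.,0,.09,.01],x_scale=[.01,.01,.1,.01,.01,.01],loss='soft_l1')
np.set_printoptions(precision=4,suppress=True)
print(q.x);print(f(q.x,True))
J=q.jac;print(np.sqrt(np.diag(np.linalg.inv(J.T@J))))
p=q.x;yaw=p[2]
print("catch",p[:2]-.091*np.array([np.cos(yaw),np.sin(yaw)]))
# button by two rays
bs=(327.95,195);bd=fz((517,192),do)
bs=fz((553,168),so)
A=[];b=[]
for c,uv in((S,bs),(D,bd)):
    d=ray(c,uv);d/=np.linalg.norm(d);M=np.eye(3)-np.outer(d,d);A.append(M);b.append(M@c["position"])
print("button top",np.linalg.lstsq(np.vstack(A),np.hstack(b),rcond=None)[0])
E
python3 fit.py
```

```text
[ 0.5782 -0.0064 -0.0516  0.0107  0.0878  0.0124]
[[ 0.7613  0.199 ]
 [-1.0808 -0.7173]
 [-0.3585 -0.1005]
 [-1.1697 -0.4629]
 [-0.0607  0.841 ]
 [ 0.4652 -0.6033]
 [-0.5162 -0.3532]
 [ 0.5048  0.1322]
 [ 0.3898 -0.0803]
 [-0.5233  0.6547]
 [-0.727   0.6421]
 [ 0.9579  0.1387]
 [ 0.3702  0.3651]]
[0.0008 0.0016 0.0075 0.0105 0.002  0.0025]
catch [ 0.4873 -0.0017]
button top [ 0.4892 -0.0002  0.092 ]
```

```bash
cat >> h.py <<'E'
def rel(*Ps):
    s=arm.get_state();M=R.from_euler('xyz',s["ee_rot"]).as_matrix()
    for P in Ps: print(np.round(M.T@(np.array(P)-s["position"])*1000,1))
E
python3 - <<'E'
from h import *
rel((.36,-.45,.22),(.45,-.28,.2),(.484,0,.16))
s=arm.get_state();print(s['ee_rot'],"turn",s['ee_rot'][2]-(-np.pi-.05))
E
```

```text
[-180.7   11.2  -77.7]
[-324.3   31.2 -205.7]
[-453.7   71.3 -456.3]
[-1.57108095e+00  3.05528817e-06 -2.78576992e+00] turn 0.4058227295422352
```

Call:
move_arm --pt "-60 4 -26 0.05" --pt "-120 8 -52 0.1" --pt "-180 11 -78 0.15" --pt "-228 18 -120 0.2" --pt "-276 25 -163 0.25" --pt "-324 31 -206 0.3" --pt "-350 36 -256 0.35" --pt "-376 41 -306 0.4" --fingers 255

```text
time: 1.35
position: [0.4637, -0.1683, 0.1903]
ee_rot: [-1.571, 0.0, 3.096]
force: [0.7, 0.1, -0.6]
finger_gap: 0.003
```

Run:
```python
from h import *
rel((.484,-.001,.135))
s=arm.get_state();print(s['position'],s['ee_rot'],"turn",s['ee_rot'][2]-(-np.pi-.05),s['force'])
```

```text
[ -12.6   55.3 -168. ]
[ 0.46366181 -0.16827287  0.19029731] [-1.57086403e+00  3.52734707e-04  3.09572752e+00] turn 6.287320171021293 [ 0.69784454  0.06648985 -0.55139832]
```

Call:
move_arm --pt "-4 14 -50 0" --pt "-8 28 -100 0" --pt "-12 45 -150 0" --pt "-13 52 -168 0" --pt "-13 55 -168 0" --pt "-13 55 -168 0"

```text
time: 2.1
position: [0.4844, -0.0016, 0.1353]
ee_rot: [-1.571, 0.0, 3.096]
force: [0.4, -0.3, -0.6]
finger_gap: 0.003
```

Run:
```python
from h import *
for n in("scene","side","wrist"): c=cam(n,f"pics/{n}1.png")
a=cam("scene")["image"][140:290,200:400,::-1];b=cam("side")["image"][150:300,200:400,::-1]
w=cv2.resize(np.hstack([a,b]),None,fx=2,fy=2,interpolation=cv2.INTER_CUBIC);cv2.imwrite("pics/m1.png",w)
```

```text
(no output)
```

View pics/m1.png

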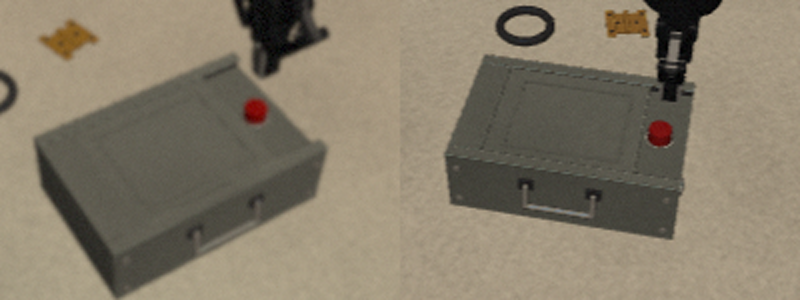

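View pics/wrist1.png

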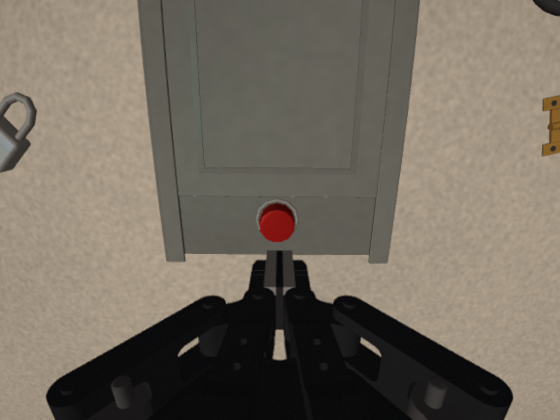

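Wrist: button centre (277,224), lid front edge row ~196, deck front edge row ~254; the view is square to the box.

Run:
```python
from h import *
c=cam("wrist");ce,st=redc(c["image"]);print(ce,st)
print("btn",atz(c,(277,222),.092))
print("lid edge",[atz(c,p,.085) for p in((180,195),(374,196))])
print("deck front",[atz(c,p,.077) for p in((184,254),(370,255))])
print("lip inner L",[atz(c,p,.09) for p in((157,0),(182,262))],"lip out",[atz(c,p,.09) for p in((138,0),(166,262),(418,0),(389,262))])
```

```text
[276.58816964 225.41964286] [260 210  35  32 896]
btn [ 0.49207743 -0.00251548  0.092     ]
lid edge [array([0.51240346, 0.06374131, 0.085     ]), array([ 0.50540834, -0.07031314,  0.085     ])]
deck front [array([0.46313221, 0.07086003, 0.077     ]), array([ 0.45560815, -0.0724561 ,  0.077     ])]
lip inner L [array([0.6302056, 0.0596628, 0.09     ]), array([0.46321495, 0.06833734, 0.09      ])] lip out [array([0.63122905, 0.07084587, 0.09      ]), array([0.46364868, 0.08024449, 0.09      ]), array([ 0.62359285, -0.09009697,  0.09      ]), array([ 0.45607436, -0.08269546,  0.09      ])]
```

Call:
move_arm --pt "-2 10 0 0" --pt "-2 20 0 0" --pt "-2 28 0 0" --pt "-2 31 0 0" --pt "-2 34 0 0" --pt "-2 36 0 0" --pt "-2 36 0 0"

```text
time: 3.28
position: [0.4865, -0.0017, 0.0996]
ee_rot: [-1.571, 0.001, 3.095]
force: [0.7, -0.1, -0.2]
finger_gap: 0.007
```

Call:
move_arm --pt "0 1 0 0" --pt "0 2 0 0" --pt "0 3 0 0" --pt "0 4 0 0" --pt "0 5 0 0" --pt "0 5 0 0"

```text
time: 4.03
position: [0.4864, -0.0017, 0.0945]
ee_rot: [-1.571, 0.001, 3.095]
force: [0.3, 0.1, -0.3]
finger_gap: -0.001
```

Call:
move_arm --pt "0 1 0 0" --pt "0 2 0 0" --pt "0 3 0 0" --pt "0 4 0 0" --pt "0 4 0 0"

```text
time: 4.65
position: [0.4865, -0.0017, 0.0904]
ee_rot: [-1.571, 0.001, 3.095]
force: [0.0, 0.5, 2.1]
finger_gap: 0.004
```

Call:
move_arm --pt "0 1 0 0" --pt "0 2 0 0" --pt "0 2 0 0"

```text
time: 5.03
position: [0.4865, -0.0017, 0.0883]
ee_rot: [-1.571, 0.001, 3.095]
force: [-0.2, -0.6, 1.7]
finger_gap: -0.001
```

Call:
move_arm --pt "0 1 0 0" --pt "0 2 0 0" --pt "0 2 0 0"

```text
time: 5.4
position: [0.4865, -0.0017, 0.0862]
ee_rot: [-1.571, 0.001, 3.095]
force: [-0.4, 1.2, 2.6]
finger_gap: -0.0
```

Call:
move_arm --pt "0 1 0 0" --pt "0 2 0 0" --pt "0 2 0 0"

```text
time: 5.78
position: [0.4865, -0.0017, 0.0841]
ee_rot: [-1.571, 0.001, 3.095]
force: [-0.1, 0.3, 0.2]
finger_gap: 0.004
```

Call:
move_arm --pt "0 0.7 0 0" --pt "0 1.4 0 0" --pt "0 1.4 0 0"

```text
time: 6.15
position: [0.4865, -0.0017, 0.0826]
ee_rot: [-1.571, 0.001, 3.095]
force: [-0.4, 0.9, 2.4]
finger_gap: 0.002
```

Call:
move_arm --pt "0 0.7 0 0" --pt "0 1 0 0" --pt "0 1 0 0"

```text
time: 6.52
position: [0.4865, -0.0017, 0.0816]
ee_rot: [-1.571, 0.001, 3.095]
force: [0.4, 0.4, 2.4]
finger_gap: -0.002
```

Call:
move_arm --pt "0 0.7 0 0" --pt "0 1 0 0" --pt "0 1 0 0"

```text
time: 6.9
position: [0.4866, -0.0017, 0.0811]
ee_rot: [-1.571, 0.001, 3.095]
force: [-1.8, -0.3, 11.6]
finger_gap: -0.001
```

Call:
move_arm --pt "0 0.7 0 0" --pt "0 1 0 0" --pt "0 1 0 0"

```text
time: 7.28
position: [0.4866, -0.0017, 0.0809]
ee_rot: [-1.571, 0.002, 3.095]
force: [-4.1, 0.2, 18.4]
finger_gap: -0.001
```

Call:
move_arm --pt "0 0.5 0 0" --pt "0 0.7 0 0" --pt "0 0.7 0 0"

```text
time: 7.65
position: [0.4866, -0.0017, 0.081]
ee_rot: [-1.571, 0.002, 3.095]
force: [-4.7, -0.2, 16.9]
finger_gap: -0.003
```

Call:
move_arm --pt "0 -6 0 0" --pt "0 -16 0 0" --pt "0 -26 0 0" --pt "0 -36 0 0" --pt "-25 -42 0 0" --pt "-50 -42 0 0" --pt "-80 -42 0 0" --pt "-80 -42 0 0"

```text
time: 8.65
position: [0.5677, -0.0055, 0.1234]
ee_rot: [-1.571, 0.003, 3.095]
force: [-1.2, -1.1, -0.0]
finger_gap: -0.006
```

Run:
```python
from h import *
c=cam("wrist","pics/wrist2.png")
print(redc(c["image"]))
a=cam("scene")["image"][140:290,200:400,::-1];b=cam("side")["image"][150:300,200:400,::-1]
w=cv2.resize(np.hstack([a,b]),None,fx=2,fy=2,interpolation=cv2.INTER_CUBIC);cv2.imwrite("pics/m2.png",w)
yaw=-.052;B=np.array([.580,-.0065])
for a in(.02,.06): rel((B[0]+a*np.cos(yaw),B[1]+a*np.sin(yaw),.095))
s=arm.get_state();print(s['position'],s['ee_rot'],s['force'])
```

```text
(array([279.18461538, 333.70769231]), array([275, 330,   9,   8,  65], dtype=int32))
[-34.5  28.2   0.6]
[-74.5  28.3   0.8]
[ 0.56545409 -0.00532661  0.12318289] [-1.57066739e+00  1.30292072e-03  3.09499505e+00] [-0.16661596 -0.06333518 -0.11653688]
```

View pics/m2.png

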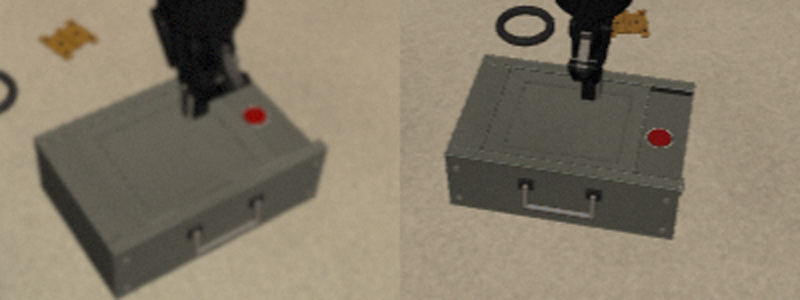

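View pics/wrist2.png

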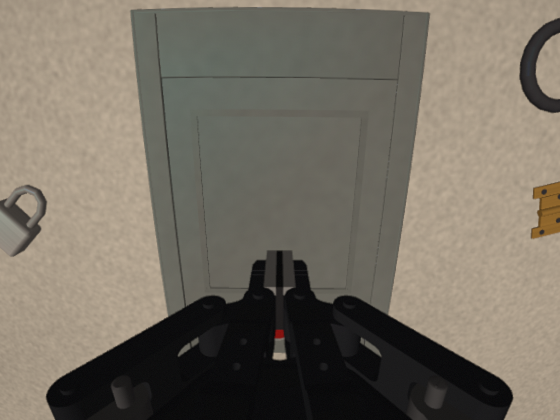

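The button is clearly flush now, at (255,116) in the scene crop. I'll move above the lid and feel for it.

Call:
move_arm --pt "-17 10 0 0" --pt "-35 20 0 0" --pt "-35 27 0 0" --pt "-35 29 0 0" --pt "-35 30 0 0" --pt "-35 30 0 0"

```text
time: 9.55
position: [0.6003, -0.0069, 0.0935]
ee_rot: [-1.571, 0.002, 3.095]
force: [0.4, -0.1, -0.1]
finger_gap: -0.002
```

Call:
move_arm --pt "0 0.5 0 0" --pt "0 1 0 0" --pt "0 1.5 0 0" --pt "0 1.5 0 0"

```text
time: 10.05
position: [0.6003, -0.0069, 0.092]
ee_rot: [-1.571, 0.002, 3.095]
force: [0.6, -0.5, 0.5]
finger_gap: 0.003
```

Call:
move_arm --pt "0 0.5 0 0" --pt "0 1 0 0" --pt "0 1 0 0"

```text
time: 10.42
position: [0.6003, -0.0069, 0.0909]
ee_rot: [-1.571, 0.001, 3.095]
force: [0.6, -0.3, 0.5]
finger_gap: -0.001
```

Call:
move_arm --pt "0 0.4 0 0" --pt "0 0.8 0 0" --pt "0 0.8 0 0"

```text
time: 10.8
position: [0.6003, -0.0069, 0.0901]
ee_rot: [-1.571, 0.001, 3.095]
force: [0.3, -0.1, -0.0]
finger_gap: -0.0
```

Call:
move_arm --pt "0 0.4 0 0" --pt "0 0.8 0 0" --pt "0 0.8 0 0"

```text
time: 11.18
position: [0.6003, -0.0069, 0.0893]
ee_rot: [-1.571, 0.001, 3.095]
force: [0.2, -1.0, 0.1]
finger_gap: 0.002
```

Call:
move_arm --pt "0 0.4 0 0" --pt "0 0.6 0 0" --pt "0 0.6 0 0"

```text
time: 11.55
position: [0.6003, -0.0069, 0.0886]
ee_rot: [-1.571, 0.001, 3.095]
force: [-0.3, -0.1, 1.0]
finger_gap: 0.001
```

Call:
move_arm --pt "0 0.3 0 0" --pt "0 0.5 0 0" --pt "0 0.5 0 0"

```text
time: 11.92
position: [0.6003, -0.0069, 0.0881]
ee_rot: [-1.571, 0.001, 3.095]
force: [-0.2, -0.7, 0.3]
finger_gap: -0.005
```

Call:
move_arm --pt "0 0.3 0 0" --pt "0 0.5 0 0" --pt "0 0.5 0 0"

```text
time: 12.3
position: [0.6003, -0.0069, 0.0876]
ee_rot: [-1.571, 0.001, 3.095]
force: [0.5, 0.4, 0.3]
finger_gap: 0.005
```

Call:
move_arm --pt "0 0.3 0 0" --pt "0 0.5 0 0" --pt "0 0.5 0 0"

```text
time: 12.68
position: [0.6002, -0.0069, 0.0871]
ee_rot: [-1.571, 0.001, 3.095]
force: [-0.2, -0.4, -0.5]
finger_gap: 0.001
```

Call:
move_arm --pt "0 0.3 0 0" --pt "0 0.6 0 0" --pt "0 0.6 0 0"

```text
time: 13.05
position: [0.6003, -0.0069, 0.0869]
ee_rot: [-1.571, 0.002, 3.095]
force: [-1.2, 1.3, 5.2]
finger_gap: 0.0
```

Call:
move_arm --pt "0 0.3 0 0" --pt "0 0.6 0 0" --pt "0 0.6 0 0"

```text
time: 13.42
position: [0.6003, -0.0069, 0.0868]
ee_rot: [-1.571, 0.002, 3.095]
force: [-2.6, 0.3, 8.6]
finger_gap: 0.002
```

Call:
move_arm --pt "0 0.3 0 0" --pt "0 0.6 0 0" --pt "0 0.6 0 0"

```text
time: 13.8
position: [0.6003, -0.0069, 0.0868]
ee_rot: [-1.571, 0.002, 3.095]
force: [-1.8, 0.6, 8.8]
finger_gap: 0.0
```

Call:
move_arm --pt "0 0.3 0 0" --pt "0 0.6 0 0" --pt "0 0.6 0 0"

```text
time: 14.18
position: [0.6003, -0.0069, 0.0868]
ee_rot: [-1.57, 0.003, 3.095]
force: [-3.7, 0.5, 9.1]
finger_gap: -0.003
```

Call:
move_arm --pt "0 0.8 0 0" --pt "0 0.95 0 0" --pt "0 0.95 0 0"

```text
time: 14.55
position: [0.6004, -0.0069, 0.0868]
ee_rot: [-1.57, 0.003, 3.095]
force: [-4.3, -0.5, 12.5]
finger_gap: -0.003
```

Call:
move_arm --pt "0.5 0.95 0 0" --pt "1 0.95 0 0" --pt "2 0.96 0 0" --pt "3 0.97 0 0" --pt "4 0.98 0 0"

```text
time: 15.18
position: [0.5983, -0.0069, 0.0869]
ee_rot: [-1.57, 0.008, 3.095]
force: [6.0, -0.2, 6.1]
finger_gap: 0.003
```

Call:
move_arm --pt "2 1.1 0 0" --pt "3 1.25 0 0" --pt "4 1.3 0 0" --pt "5 1.3 0 0" --pt "6 1.3 0 0"

```text
time: 15.8
position: [0.5948, -0.0068, 0.0869]
ee_rot: [-1.57, 0.015, 3.095]
force: [6.9, 0.9, 7.7]
finger_gap: 0.001
```

Run:
```python
from h import *
b=cam("side")["image"][150:300,200:400,::-1]
cv2.imwrite("pics/m3.png",cv2.resize(b,None,fx=4,fy=4,interpolation=cv2.INTER_CUBIC))
print(arm.get_state()['force'])
```

```text
[7.08795854 0.93719791 8.13657532]
```

View pics/m3.png

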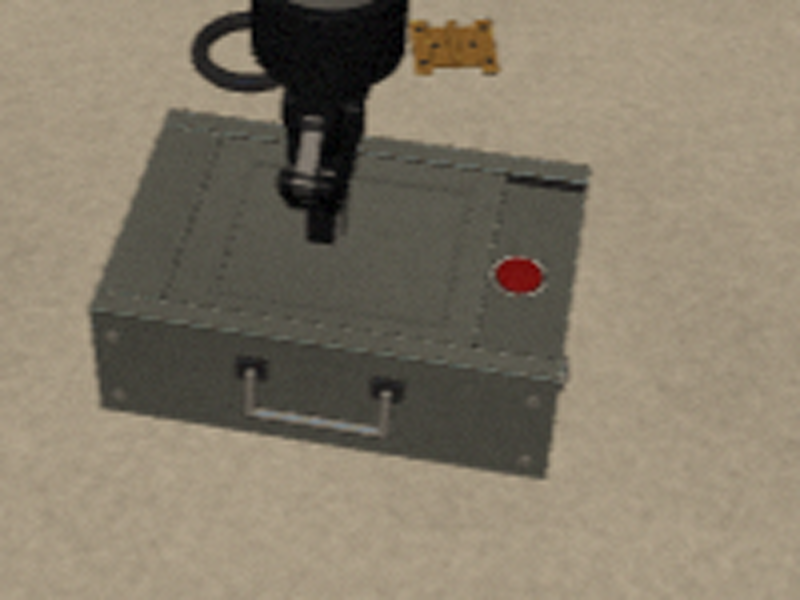

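Call:
move_arm --pt "3.5 1.5 0 0" --pt "5 1.7 0 0" --pt "6.5 1.7 0 0" --pt "8 1.7 0 0" --pt "9.5 1.7 0 0" --pt "11 1.7 0 0" --pt "12.5 1.7 0 0" --pt "14 1.7 0 0"

```text
time: 16.85
position: [0.5834, -0.0062, 0.0867]
ee_rot: [-1.57, 0.022, 3.095]
force: [6.1, 1.4, 11.3]
finger_gap: -0.001
```

Run:
```python
from h import *
b=cam("side")["image"][150:300,200:400,::-1]
cv2.imwrite("pics/m4.png",cv2.resize(b,None,fx=4,fy=4,interpolation=cv2.INTER_CUBIC))
cam("wrist","pics/wrist4.png")
print(arm.get_state()['force'])
```

```text
[ 5.3995797   2.39876503 12.57717156]
```

View pics/m4.png

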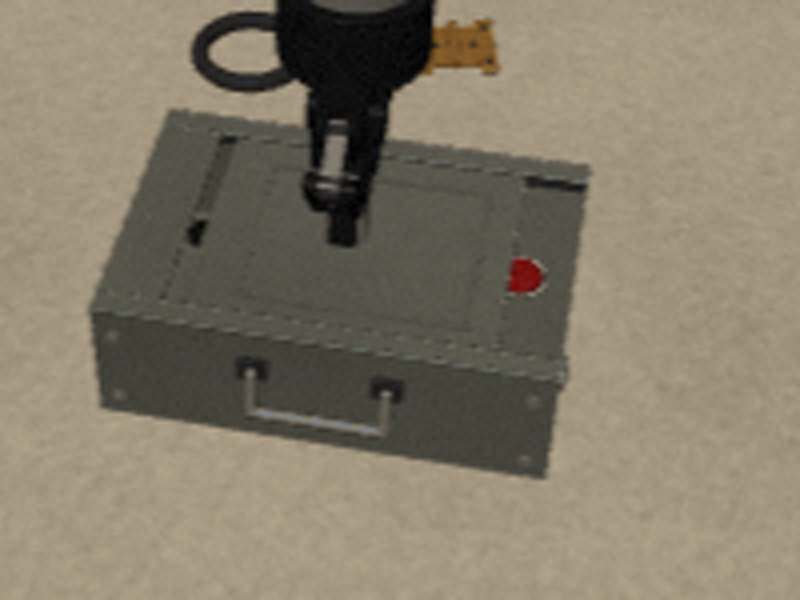

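View pics/wrist4.png

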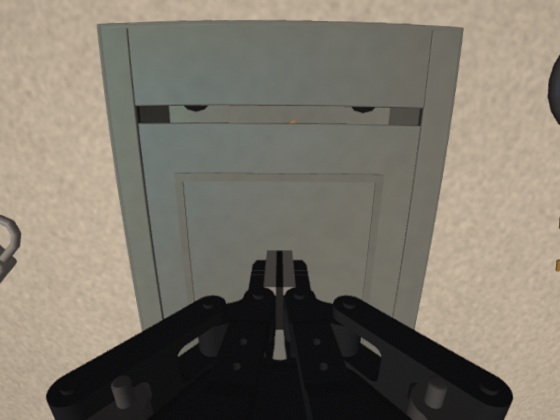

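The lid is following: its front edge is now half over the button, and a gap has opened at the hood. Carrying on.

Call:
move_arm --pt "3.5 1.65 0 0" --pt "6.5 1.65 0 0" --pt "9.5 1.62 0 0" --pt "12.5 1.6 0 0" --pt "15.5 1.58 0 0" --pt "18.5 1.56 0 0" --pt "21.5 1.54 0 0" --pt "24.5 1.52 0 0"

```text
time: 17.95
position: [0.5618, -0.0051, 0.0866]
ee_rot: [-1.57, 0.03, 3.095]
force: [7.0, 4.0, 13.9]
finger_gap: 0.004
```

Call:
move_arm --pt "3.5 1.58 0 0" --pt "6.5 1.5 -0.1 0" --pt "9.5 1.44 -0.2 0" --pt "12.5 1.38 -0.25 0" --pt "15.5 1.32 -0.3 0" --pt "18.5 1.26 -0.35 0" --pt "21.5 1.2 -0.4 0" --pt "24.5 1.14 -0.4 0"

```text
time: 18.95
position: [0.5403, -0.0038, 0.0865]
ee_rot: [-1.569, 0.038, 3.094]
force: [6.3, 0.7, 13.9]
finger_gap: -0.003
```

Call:
move_arm --pt "3.5 1.53 0 0" --pt "6.5 1.42 -0.1 0" --pt "9.5 1.32 -0.15 0" --pt "12.5 1.22 -0.2 0" --pt "15.5 1.12 -0.25 0" --pt "18.5 1.02 -0.3 0" --pt "21.5 0.92 -0.3 0" --pt "24.5 0.82 -0.3 0"

```text
time: 19.95
position: [0.5188, -0.0027, 0.0864]
ee_rot: [-1.569, 0.046, 3.094]
force: [7.2, 0.4, 14.0]
finger_gap: -0.002
```

Run:
```python
from h import *
b=cam("side")["image"][150:300,200:400,::-1]
cv2.imwrite("pics/m5.png",cv2.resize(b,None,fx=4,fy=4,interpolation=cv2.INTER_CUBIC))
print(arm.get_state()['force'])
```

```text
[ 5.72730428  1.47615778 15.23849768]
```

View pics/m5.png

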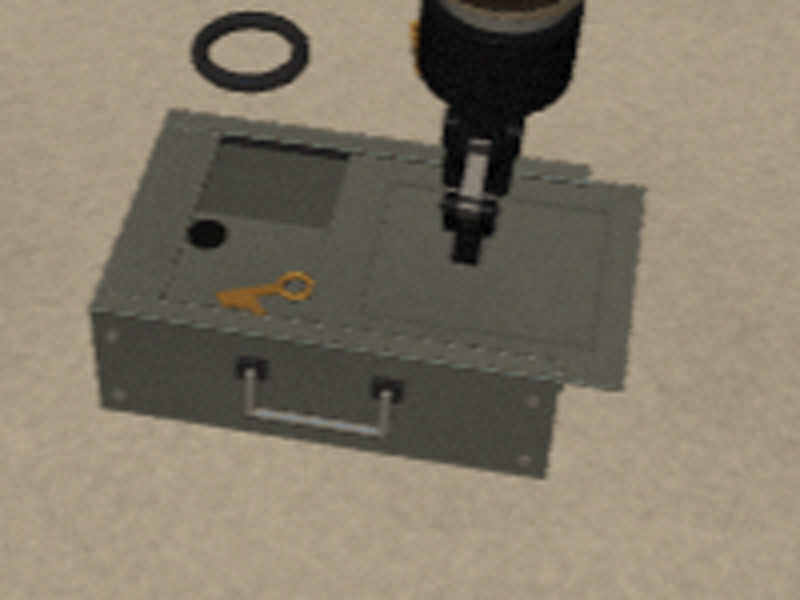

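Call:
move_arm --pt "3.5 1.45 0 0" --pt "6 1.34 -0.1 0" --pt "8 1.24 -0.15 0" --pt "10 1.15 -0.15 0" --pt "12 1.06 -0.2 0" --pt "14 0.97 -0.2 0" --pt "15 0.92 -0.2 0" --pt "16 0.87 -0.2 0"

```text
time: 21.0
position: [0.5053, -0.0019, 0.0863]
ee_rot: [-1.568, 0.053, 3.094]
force: [6.1, 0.6, 12.9]
finger_gap: -0.0
```

Call:
move_arm --pt "3 1.45 0 0" --pt "4 1.4 0 0" --pt "5 1.35 -0.05 0" --pt "6 1.3 -0.05 0" --pt "7 1.25 -0.1 0" --pt "7.5 1.22 -0.1 0"

```text
time: 21.75
position: [0.5009, -0.0017, 0.0863]
ee_rot: [-1.568, 0.06, 3.094]
force: [6.3, 1.6, 14.5]
finger_gap: -0.003
```

Call:
move_arm --pt "3 1.45 0 0" --pt "3.5 1.43 0 0" --pt "4 1.4 0 0" --pt "4.5 1.38 0 0" --pt "5 1.35 0 0"

```text
time: 22.38
position: [0.499, -0.0017, 0.0863]
ee_rot: [-1.567, 0.068, 3.094]
force: [6.6, 2.4, 14.5]
finger_gap: 0.002
```

Call:
move_arm --pt "3 1.4 0 0" --pt "3.5 1.36 -0.1 0" --pt "4 1.32 -0.1 0" --pt "4.5 1.28 -0.1 0" --pt "5 1.24 -0.1 0"

```text
time: 23.0
position: [0.4977, -0.0017, 0.0864]
ee_rot: [-1.567, 0.077, 3.093]
force: [10.3, 2.1, 13.0]
finger_gap: 0.003
```

Run:
```python
from h import *
c=cam("side");b=c["image"][150:300,200:400,::-1]
cv2.imwrite("pics/m6.png",cv2.resize(b,None,fx=4,fy=4,interpolation=cv2.INTER_CUBIC))
print(arm.get_state()['force'])
yaw=-.052;B=np.array([.580,-.0065])
for t in(.09,.1):
  for y in(-.066,.066):
    a=-.072-t
    P=[B[0]+a*np.cos(yaw)-y*np.sin(yaw),B[1]+a*np.sin(yaw)+y*np.cos(yaw),.085]
    q=proj(c,P)[0];print(t,y,q,(q-[200,150])*4)
```

```text
[ 9.5417789   2.0155382  13.16384216]
0.09 -0.066 [365.53016105 199.12096487] [662.12064421 196.48385947]
0.09 0.066 [361.4173655  243.87529143] [645.66946198 375.50116572]
0.1 -0.066 [370.14123819 199.73209493] [680.56495276 198.92837973]
0.1 0.066 [366.50047212 244.61250781] [666.0018885  378.45003125]
```

View pics/m6.png

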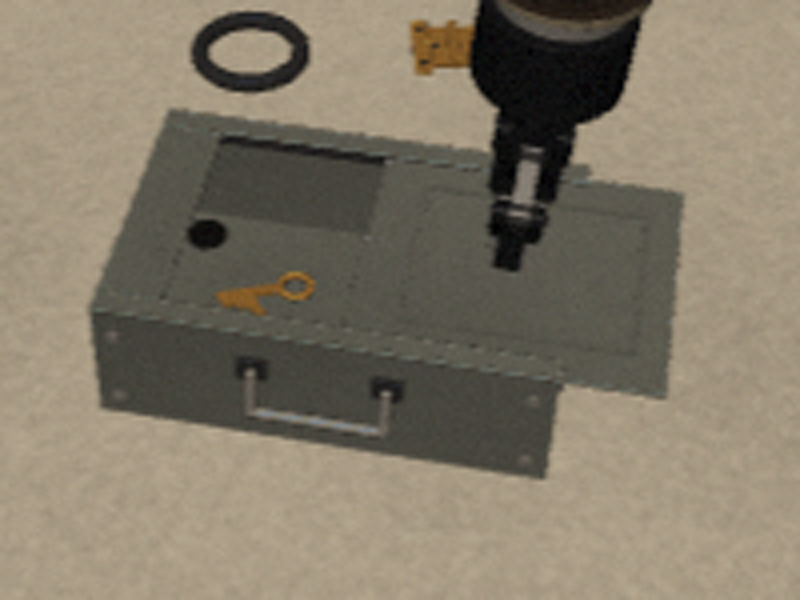

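The resistance has jumped to 10 N and the front edge is where a 100 mm draw would put it. One more nudge to confirm the stop.

Call:
move_arm --pt "3 1.4 0 0" --pt "3.5 1.35 0 0" --pt "4 1.3 0 0" --pt "4.2 1.3 0 0"

```text
time: 23.55
position: [0.4973, -0.0018, 0.0865]
ee_rot: [-1.566, 0.087, 3.093]
force: [9.6, 2.0, 11.9]
finger_gap: -0.001
```

Run:
```python
from h import *
s=arm.get_state();p=s['position'];rel(p+[0,0,.01],p+[0,0,.08])
```

```text
[ -0.9 -10.    0. ]
[ -6.9 -79.7   0.4]
```

Call:
move_arm --pt "2 -1 0 0" --pt "1 -5 0 0" --pt "0 -12 0 0" --pt "-2 -25 0 0" --pt "-4 -45 0 0" --pt "-6 -65 0 0" --pt "-7 -80 0 0" --pt "-7 -80 0 0"

```text
time: 24.55
position: [0.4977, -0.0015, 0.1682]
ee_rot: [-1.566, 0.089, 3.093]
force: [-0.1, 0.2, -0.5]
finger_gap: -0.0
```

Run:
```python
from h import *
a=cam("scene")["image"][120:300,160:400,::-1];b=cam("side")["image"][130:290,200:400,::-1]
cv2.imwrite("pics/m7a.png",cv2.resize(a,None,fx=3,fy=3,interpolation=cv2.INTER_CUBIC))
cv2.imwrite("pics/m7b.png",cv2.resize(b,None,fx=3.7,fy=3.7,interpolation=cv2.INTER_CUBIC))
s=arm.get_state();print(s['position'],s['force'],s['qvel'])
```

```text
[ 0.49715371 -0.00138935  0.16680875] [-0.24113143  0.47744668 -0.70897486] [-0.00114006  0.01457183  0.00605125  0.00095255 -0.00302255 -0.00154888]
```

View pics/m7a.png

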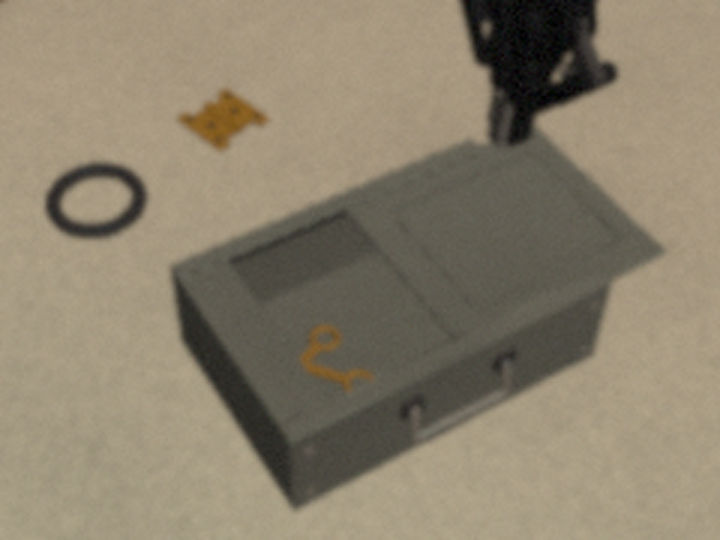

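View pics/m7b.png

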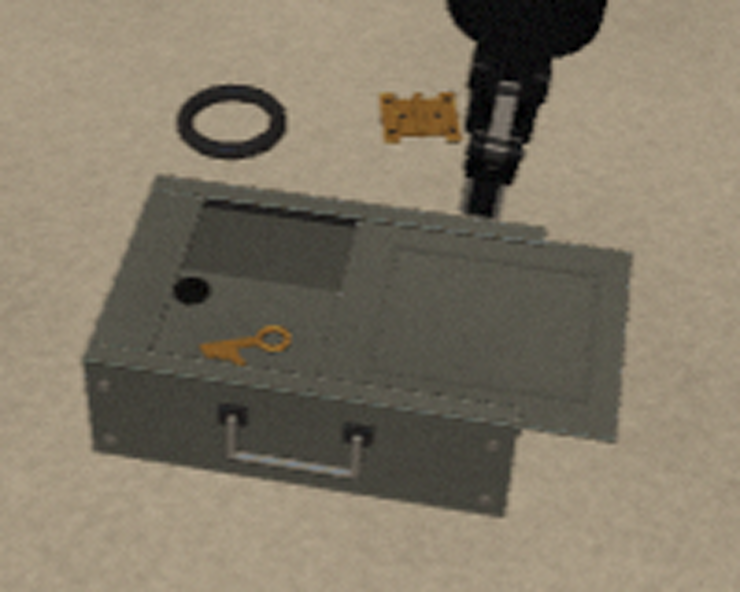

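```bash
python3 -c "
from h import *
print(arm.hand_in())"
```

```text
the job is handed in; nothing more can be done
None
```

The lockbox is open and the job is handed in at about 25 s of the 64 s limit. I pushed the catch button right in, then drew the lid back to its stop with the fingertips.

- **Catch:** it bottomed at about 81 mm above the shelf, with 17–18 N on it. The pictures after lifting off showed it flush and still in.
- **Lid travel:** at the end of the draw the resistance rose from about 6.5 N to about 10 N and the tip stopped advancing. The lid's far front corner in the side picture is within 1–2 pixels of where a 100 mm draw puts it. The near corner is about 5 pixels lower than predicted. I think that's because the whole lid is wider than the bare face I used, but I didn't check.
- **Lid force:** the downward force read at most about 15 N, under the 20 N limit. I only see the force at the end of each move and when a script reads it, so I can't rule out a brief higher peak in between.
- **Bystanders:** the ring and hinge look unmoved in the last pictures. I kept well away from the padlock and bushing, but they weren't in that last view.
- **Arm:** it was clear of everything at hand-in, 80 mm above the lid with no contact force. The tool had tilted about 5° during the drag, which didn't affect the result.

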